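Set and lock the regulator of a bench gas station

TASK

Get the bench gas station ready for the next run: swing its clear hood up past the spring's dead point so that it stays fully open by itself, turn the black regulator lever to the red mark, and slide the red lock fully home over the lever's nose so that the lever can no longer leave the mark. Leave the hood open, and leave the bottles and glassware around the station standing where they are.

Things in the scene. Friction and masses are not known exactly. Their poses are not given: they have to be found in the camera images.
- station: White gas control station, fixed to the table, 184 (x) by 240 (y) mm, flat panel on top 60 mm above the table. Origin: centre of its underside. x runs from its front (hood handle) to its back (hinge), y from the lever towards the lock, z up. A tension strut lies outside its -y end; two hose barbs stick 31 mm out of its +y end. A small flush gauge on the panel only follows the lever.
- hood (a joint): Clear hood with aluminium edges over the panel, 170 by 232 by 74 mm, hinged along its back edge: 0 rad shut, 1.83 rad fully open on its stop, leaning back. The strut pulls it shut below about 1.08 rad and open beyond; lifting takes about 4 N at the handle.
- hood_handle (a point): Middle of the yellow handle bar: 12 mm thick, 84 mm long, along the station's y, its axis 45 mm in front of the hood's front face. Shut, it is at (-130, 0, 128 mm) in the station's frame; it swings with the hood on a circle of 224 mm about the hinge line.
- hood_hinge (a point): Point on the hood's hinge line, middle of the station's back edge, 64 mm above the table; the line runs along the station's y.
- lever: Black regulator lever on an upright spindle: hub 48 mm across and 41 mm high, arm 16 mm wide, from 14 to 38 mm above the panel, flat nose with slightly rounded corners, 76 mm from axis to tip. Origin on the axis, 1 mm above the panel; its y axis points along the arm to the nose, its z up.
- spindle (a joint): Spindle under the lever: grows clockwise from above, 0 rad at its stop 60 degrees before the mark, 1.047 under a lever on the mark, 1.6 at the far stop. It stays where left, but the lever is springy on it: let go, the lever gives back 8 to 16 degrees of a clockwise push, 1 to 6 of a push back, differing from run to run with the gas load: set, let go, look, nudge. Turning takes 6 to 10 N at the nose.
- lever_nose (a point): Point on the middle line of the arm's top (98 mm above the table), 68 mm from the spindle's axis, 8 mm short of the nose's flat end.
- pivot (a point): The spindle's axis at the height of the arm's top (98 mm above the table), at (0, -50 mm) in the station's frame.
- mark (a point): Red mark printed on the panel, 80 mm from the spindle's axis, in line with the lock. The lever is on the mark when its arm points at it, along the station's +y.
- lock (a joint): Red lock sliding on rails towards the spindle (station -y): 0 m drawn back, 0.034 m fully home on its stop; about 3 N moves it. A sleeve open towards the lever: 39 mm wide (x), 58 mm long (y), 4 to 46 mm above the panel, a low ridge on top to 51 mm.
- lock_mouth (a point): Middle of the lock's open mouth, 26 mm above the panel; drawn back, it is 12 mm beyond the tip of a lever on the mark. The slot is 19 mm wide and 34 mm deep, the lever's nose 16 mm: off the mark by more than some 2 degrees, the lock jams against the nose after about 12 mm, and the lever must be nudged before trying again.
- lock_back (a point): Middle of the lock's flat back face, the face to push, 30 mm above the panel; 24 mm of clear panel lie behind it when it is drawn back.
- reagent_bottle: Glass reagent bottle, 83 mm across, 166 mm high, loose, left of the station. Origin: centre of its underside.
- flask: Conical flask, 62 mm across, 88 mm high, loose, right of the station. Origin: centre of its underside.
- beaker: Glass beaker, 58 mm across, 71 mm high, loose, right of the station. Origin: centre of its underside.
- wash_bottle: White squeeze wash bottle with a red spout, 66 by 106 mm, 169 mm high, loose, right of the station at the back. Origin: underside, 20 mm from the bottle's axis.

How it is judged:
By the outcome, as a careful person would: the job done as asked, in the order asked, and still so for the second after the job is handed in, with the robot touching nothing.
It also fails if it takes over 61 s, if anything falls off the work surface, if the arm or the gripper's body presses on something with over 40 N, if the wrist force passes 120 N, or if a joint passes its speed limit or range.

ROBOT

A 6-joint arm with a two-finger parallel gripper is mounted at the origin on a cart in front of the work surface, level with it; the furniture and walls round the work are solid. World frame = base frame: x ahead of the robot, y to its left, z up, the work surface at z = 0. Lengths are in m, angles in rad, forces in N, time in s.
With the tool pointing down it reaches from about 0.35 to 0.725 m from the base axis. Payload 4.3 kg.
Tool frame: the origin (TCP) lies midway between the tips of the shut fingers; the grasp point (between the pads) lies bot.grip_depth behind it (bot.grip_depth is the distance from the TCP to the grasp point, in m); z points along the fingers, y is the line along which they close (so a half turn about z gives the same grasp; the last joint's range is limited). The gripper opens to 85 mm and grips with 20 to 120 N. Pads are 22 mm wide; open, the fingers measure 114 mm over their backs; the gripper's body (76 mm by 85 mm) begins 54 mm behind the grasp point. The pads swing forward as they close: fully open they stand 13 mm farther back than shut.
Start: joints at [1.081, 0.377, 0.081, 1.274, 0, 1.46], TCP at [0.213, 0.534, 0.231] pointing down, gripper open.
Joint ranges: [-2.72, 2.72], [-0.84, 1.66], [-1.02, 1.22], [-1.77, 2.12], [-1.37, 1.28], [-3.14, 3.14]. Speed limits (rad/s): [2.57, 2.57, 3.14, 3.14, 3.14, 3.14].

INTERFACE

Orientations are given as a unit quaternion [x, y, z, w].
In Python, from station import bot gives the robot as it stands.
- The arm moves only by the shell command python3 -m handwheel 'ROWS' [FORCE]. ROWS is JSON, a list of rows, each a list of 7 numbers: the turn, a rotation vector about the tool's x, y, z in rad, then the shift along the tool's x, y, z in cm, then the opening in per cent of the stroke, from 0 (shut) to 100 (fully open). In form: [[wx, wy, wz, dx, dy, dz, fingers], ...]. A call has 1 to 12 rows; each row is the pose to reach, as a shift and turn from the pose commanded when the call began, along the tool's axes at that moment; what a row does not reach only later rows make up. A row lasts 1/12 s, in which the tool goes at most 41.7 mm and 7.16 degrees, less where a joint would pass 70% of its speed; a pose out of reach is approached as far as the arm can. A call with a gripper value outside its range is refused whole. The fingers move at their own pace and stop on an object; FORCE is the grip in N (left out, the last holds). Time passes only in rows, so rows that repeat a pose let the fingers close. It gives the time, the measured TCP pose, the force, the opening and the grip force at its end, in the units of the state.
- bot.state(): the state, without advancing time (a new reading comes with each control period).
- bot.read_camera(name): name is "scene" or "top" or "wrist"; returns a dict with "color" (420x560x3 uint8, red, green, blue), "depth" (420x560 float32, m along the optical axis (not along the pixel's ray), 0 where there is no reading), "fx", "fy", "cx", "cy" (pixels), "T" (4x4, takes a point from camera to world coordinates); the wrist camera has in their place "mount" (4x4, takes a point from camera to tool coordinates, whose origin is the TCP and whose axes are the flange's). Camera axes: x right, y down, z forward; pixel columns grow to the right and rows downward; lengths in m; the calibration is good to about 2 mm. A picture is of the moment at which its call begins: read the wrist's pose just before it.
- bot.sign_off(): hands the job in; it is judged then, once.
The state is a dict: "t": time; "qpos": joint angles; "qvel": joint speeds; "joint_torque": joint torques, N m; "position": TCP position; "orientation": TCP orientation; "force": force on the tool from outside, world axes, zero at the start; "torque": the same for the moment, N m; "opening": opening from 0.0 (shut) to 1.0 (fully open); "gripper_force": force on a finger pad.
Only numpy, scipy, OpenCV 4.12 (cv2) and the standard library are available. Lean on these libraries where they do the work, as an engineer would, in place of code of your own. Each camera call takes 0.05 s, during which the arm holds its last target. There are 200 camera calls.

## Working session

There is one attempt and no reset: what is moved stays moved. The work goes in short steps, Python scripts to look and compute and a shell command to move; the robot and the scene stay as the last step left them, time stands still between calls to the robot, and variables do not carry over. Pictures are saved under pics/ and viewed, at most 10 in all, crops included, and the job is handed in when it is done.

```bash
mkdir -p pics; ls; python3 - <<'E'
from station import bot
import cv2, numpy as np
s=bot.state(); print(s, bot.grip_depth)
ims=[]
for n in ("scene","top"):
    c=bot.read_camera(n); np.savez(f'{n}0.npz',**c)
    print(n,c['fx'],c['fy'],c['cx'],c['cy'],c['T'].round(4).tolist())
    cv2.imwrite(f'pics/{n}0.png',cv2.resize(c['color'][:,:,::-1],(784,588),interpolation=cv2.INTER_CUBIC))
E
```

```text
pics
{'t': 0.0, 'qpos': array([ 1.08066726e+00,  3.78060276e-01,  7.96659998e-02,  1.27441494e+00,
       -2.54650122e-05,  1.46050531e+00]), 'qvel': array([ 0.00053384,  0.00022019,  0.00049429,  0.0004559 , -0.00066553,
        0.00061227]), 'joint_torque': array([ 6.20540231e-04, -4.63596797e+01,  2.69880170e+01,  2.06069002e-02,
        4.53280336e-06, -3.29928724e-07]), 'position': array([0.21288452, 0.53344583, 0.23037801]), 'orientation': array([ 1.88779268e-01,  9.82019030e-01, -9.65194898e-04, -2.85463281e-04]), 'force': array([0.2716741 , 0.16468949, 0.89304583]), 'torque': array([-0.08036262,  0.07644312,  0.05102805]), 'gripper_force': 0.0, 'opening': 1.0010528298543733} 0.0187
scene 428.4670663793812 428.4670663793812 284.61610565908416 205.79244153833469 [[0.7412, -0.4812, 0.4681, 0.122], [-0.6712, -0.5191, 0.5291, -0.568], [-0.0116, -0.7064, -0.7077, 0.8121], [0.0, 0.0, 0.0, 1.0]]
top 451.5541267101905 451.5541267101905 278.9329514367021 206.12702010703165 [[-0.0001, -0.9972, 0.0754, 0.502], [-0.9999, 0.0011, 0.0129, -0.0478], [-0.0129, -0.0754, -0.9971, 1.1763], [0.0, 0.0, 0.0, 1.0]]
```

View pics/scene0.png

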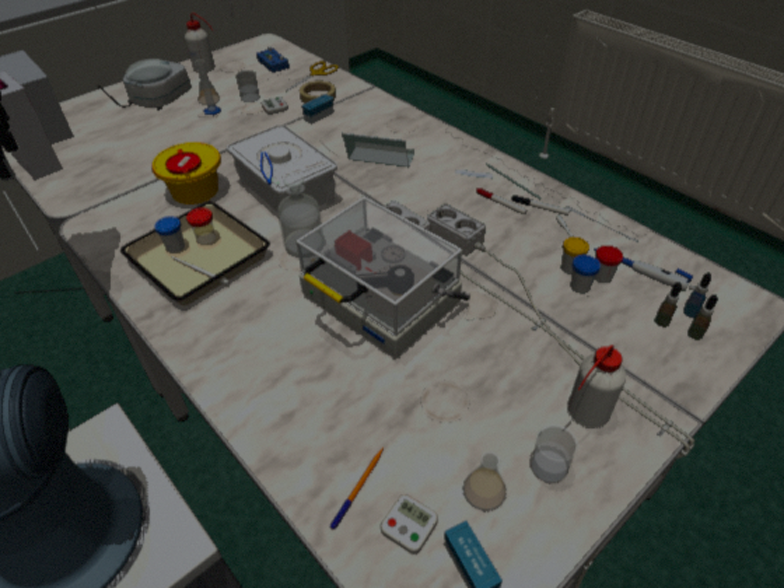

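View pics/top0.png

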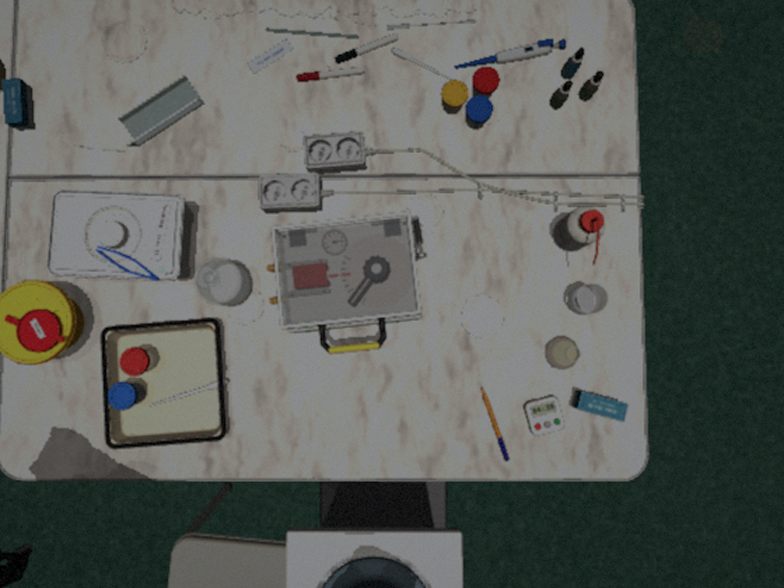

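The scene view shows the station with its yellow handle at about (325,287). The red lock is at (352,247), the lever hub at (400,277), and the glass bottle beside it at (298,220). In the top view the handle is at (354,348), the lock at (310,276), the hub at (376,268) with the nose pointing front-left near (354,303), and the bottle at (224,283).

```bash
cat > h.py <<'E'
import numpy as np, cv2
def ray(c,uv,T=None):
    T=c['T'] if T is None else T
    d=T[:3,:3]@np.array([(uv[0]-c['cx'])/c['fx'],(uv[1]-c['cy'])/c['fy'],1.0]); return T[:3,3],d
def plane(c,uv,z,T=None):
    o,d=ray(c,uv,T); return o+d*(z-o[2])/d[2]
def tri(a,b):
    (o1,d1),(o2,d2)=a,b
    A=np.stack([d1,-d2],1); s=np.linalg.lstsq(A,o2-o1,rcond=None)[0]
    p,q=o1+d1*s[0],o2+d2*s[1]; return (p+q)/2,np.linalg.norm(p-q)
def hsv(c): return cv2.cvtColor(np.ascontiguousarray(c['color']),cv2.COLOR_RGB2HSV)
def blobs(m,roi,k=3):
    z=np.zeros(m.shape,np.uint8); x0,y0,x1,y1=roi; z[y0:y1,x0:x1]=m[y0:y1,x0:x1]
    cs=cv2.findContours(z,cv2.RETR_EXTERNAL,cv2.CHAIN_APPROX_NONE)[0]
    return sorted(cs,key=cv2.contourArea,reverse=True)[:k]
E
python3 - <<'E'
from h import *
C={n:dict(np.load(n+'0.npz')) for n in('scene','top')}
roi={'scene':(205,135,335,245),'top':(190,145,305,260)}
ends={};lock={}
for n,c in C.items():
    H=hsv(c); y=cv2.inRange(H,(20,120,60),(35,255,255)); 
    r=cv2.inRange(H,(0,90,40),(8,255,255))|cv2.inRange(H,(172,90,40),(180,255,255))
    b=blobs(y,roi[n],1)[0]; R=cv2.minAreaRect(b); P=cv2.boxPoints(R)
    i=np.argsort([np.linalg.norm(P[0]-P[k]) for k in(1,2,3)])
    a=(P[0]+P[1+i[0]])/2; o=[k for k in(1,2,3) if k!=1+i[0]]; e=(P[o[0]]+P[o[1]])/2
    E=sorted([a,e],key=lambda p:p[0]); ends[n]=E
    print(n,'handle',cv2.contourArea(b),R,E)
    for k in blobs(r,roi[n]): 
        if cv2.contourArea(k)>3: print('  red',cv2.contourArea(k),cv2.minAreaRect(k))
t,s=C['top'],C['scene']
for k in(0,1): print('end',tri(ray(t,ends['top'][k]),ray(s,ends['scene'][k])), 'top@.128',plane(t,ends['top'][k],.128))
im=t['color'][145:260,190:305,::-1]; im=cv2.resize(im,None,fx=5,fy=5,interpolation=cv2.INTER_CUBIC); cv2.imwrite('pics/topc.png',cv2.convertScaleAbs(im,alpha=1.7))
E
```

```text
scene handle 143.5 ((229.92306518554688, 205.11538696289062), (31.063207626342773, 5.8243513107299805), 33.690067291259766) [array([216.99998, 196.5    ], dtype=float32), array([242.84615, 213.73077], dtype=float32)]
  red 173.5 ((251.49998474121094, 174.0), (20.75132942199707, 12.51939582824707), 30.963754653930664)
top handle 120.0 ((252.0365753173828, 247.82923889160156), (4.527693271636963, 36.33197784423828), 83.6598129272461) [array([233.98169, 249.83534], dtype=float32), array([270.09146, 245.82314], dtype=float32)]
  red 301.5 ((221.07850646972656, 196.667236328125), (15.364623069763184, 22.78404426574707), 83.2901611328125)
end (array([0.47952892, 0.06986903, 0.13013782]), np.float64(0.0010489315159962686)) top@.128 [0.47992097 0.06981584 0.128     ]
end (array([ 0.48901295, -0.0137013 ,  0.12989366]), np.float64(0.00045313750850124686)) top@.128 [ 0.48917508 -0.01377054  0.128     ]
```

View pics/topc.png

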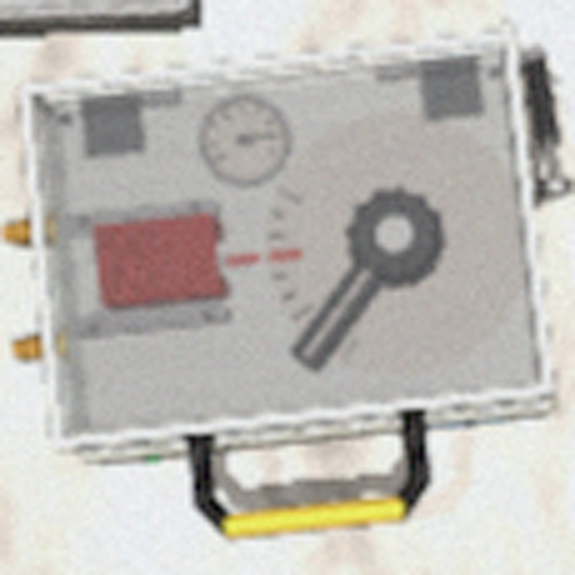

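```bash
cat >> h.py <<'E'
from scipy.spatial.transform import Rotation as Ro
YAW=np.arctan2(.0093,.0836)
XS=np.array([np.cos(YAW),np.sin(YAW),0]); YS=np.array([-np.sin(YAW),np.cos(YAW),0]); ZS=np.array([0,0,1.])
ORG=np.array([.4843,.0281,0])+.130*XS
def W(x,y,z): return ORG+XS*x/1000+YS*y/1000+ZS*z/1000
def down(yaw,pitch=0):  # tool y at world yaw (rad), z down; pitch: lean tip forward along tool y
    y=np.array([np.cos(yaw),np.sin(yaw),0]); z=-ZS; R=Ro.from_matrix(np.stack([np.cross(y,z),y,z],1))
    return R*Ro.from_rotvec([-pitch,0,0])
def row(P,R,s):
    R0=Ro.from_quat(s['orientation']); return np.r_[(R0.inv()*R).as_rotvec().round(3),(R0.inv().apply(P-np.array(s['position']))*100).round(2)]
E
python3 - <<'E'
from h import *; from station import bot
s=bot.state(); t=dict(np.load('top0.npz'))
hub=plane(t,(269,192),.101); rel=hub-ORG; print('origin',ORG,'yaw',np.degrees(YAW),'hub local',rel@XS,rel@YS)
n=plane(t,(190+318/5,145+360/5),.098)-hub; print('nose len',np.linalg.norm(n[:2]),'angle to ys deg',np.degrees(np.arctan2(n@XS,n@YS)))
print(row(np.array([.4843,.0281,.22]),down(YAW),s))
E
```

```text
origin [0.613503   0.04247306 0.        ] yaw 6.3477138384901775 hub local -0.002092110485918651 -0.05267006296917171
nose len 0.07020431125490988 angle to ys deg -51.973913073003814
[-2.000e-03  1.000e-03  1.080e+00 -4.395e+01 -3.688e+01  1.100e+00]
```

```bash
python3 -m handwheel '[[0,0,1.08,-44,-36.9,1.1,35],[0,0,1.08,-44,-36.9,1.1,35],[0,0,1.08,-44,-36.9,1.1,35],[0,0,1.08,-44,-36.9,1.1,35],[0,0,1.08,-44,-36.9,1.1,35],[0,0,1.08,-44,-36.9,1.1,35],[0,0,1.08,-44,-36.9,1.1,35],[0,0,1.08,-44,-36.9,1.1,35],[0,0,1.08,-44,-36.9,1.1,35],[0,0,1.08,-44,-36.9,1.1,35],[0,0,1.08,-44,-36.9,1.1,35],[0,0,1.08,-44,-36.9,1.1,35]]' 30
python3 - <<'E'
from h import *; from station import bot
s=bot.state(); print(s['opening'],row(np.array([.4843,.0281,.111]),down(YAW),s))
E
```

```text
t: 1.1
position: [0.45, 0.0917, 0.2215]
orientation: [0.667, 0.745, -0.0, -0.0]
force: [1.0, 0.5, 0.4]
opening: 0.352
gripper_force: 0.0
0.35193192076799973 [-0.   -0.    0.   -6.7   2.71 11.05]
```

```bash
python3 -m handwheel '[[0,0,0,-6.7,2.7,0,35],[0,0,0,-6.7,2.7,0,35],[0,0,0,-6.7,2.7,2,35],[0,0,0,-6.7,2.7,4,35],[0,0,0,-6.7,2.7,7,35],[0,0,0,-6.7,2.7,9,35],[0,0,0,-6.7,2.7,11,35],[0,0,0,-6.7,2.7,11,35]]'
python3 - <<'E'
from h import *; from station import bot
s=bot.state(); c=bot.read_camera('wrist'); np.savez('w1.npz',**c); print(c['mount'].round(3).tolist(),s['position'],row(np.array([.4843,.0281,.111]),down(YAW),s))
cv2.imwrite('pics/w1.png',c['color'][:,:,::-1])
E
```

```text
t: 1.77
position: [0.4804, 0.0303, 0.1076]
orientation: [0.667, 0.745, -0.002, -0.003]
force: [-1.3, 0.6, -0.3]
opening: 0.352
gripper_force: 0.0
[[0.001, -0.961, -0.276, 0.071], [1.0, 0.0, 0.001, 0.0], [-0.001, -0.276, 0.961, -0.142], [0.0, 0.0, 0.0, 1.0]] [0.48035069 0.03026667 0.10764147] [-0.008 -0.002 -0.    -0.26   0.37  -0.34 ]
```

View pics/w1.png

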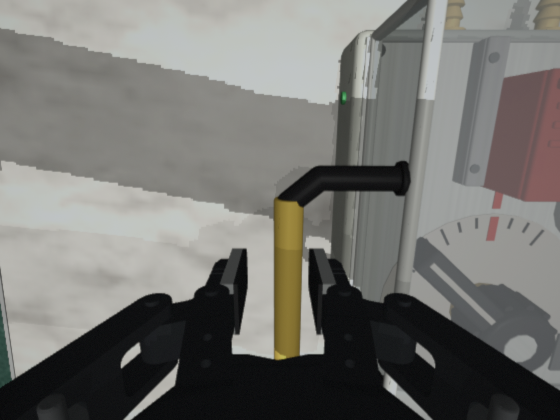

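The wrist view shows the yellow bar at column 288, running between the two pads (237–320), so the gripper is centred on it. I'll close on it and lift along the arc.

```bash
python3 -m handwheel '[[0,0,0,0,0.1,0,0],[0,0,0,0,0.1,0,0],[0,0,0,0,0.1,0,0],[0,0,0,0,0.1,0,0],[0,0,0,0,0.4,-1.8,0],[0,0,0,0,1.5,-3.6,0],[0,0,0,0,2.4,-5.3,0],[0,0,0,0,3.5,-6.9,0],[0,0,0,0,4.8,-8.4,0],[0,0,0,0,6.1,-9.9,0],[0,0,0,0,6.1,-9.9,0],[0,0,0,0,6.1,-9.9,0]]' 30
```

```text
t: 2.82
position: [0.5439, 0.0365, 0.2127]
orientation: [0.667, 0.745, -0.001, 0.0]
force: [-8.8, -1.6, 6.0]
opening: 0.124
gripper_force: 30.2
```

```bash
python3 -m handwheel '[[0,0,0,0,1.5,-1.3,0],[0,0,0,0,3.1,-2.4,0],[0,0,0,0,4.7,-3.4,0],[0,0,0,0,6.5,-4.3,0],[0,0,0,0,8.3,-5.0,0],[0,0,0,0,10.2,-5.5,0],[0,0,0,0,12.1,-5.9,0],[0,0,0,0,14.1,-6.1,0],[0,0,0,0,16,-6.1,0],[0,0,0,0,16,-6.1,0],[0,0,0,0,16,-6.1,0]]'; python3 - <<'E'
from h import *; from station import bot
c=bot.read_camera('scene'); cv2.imwrite('pics/s2.png',c['color'][60:300,130:450,::-1].repeat(2,0).repeat(2,1))
E
```

```text
t: 3.73
position: [0.7065, 0.0543, 0.2729]
orientation: [0.667, 0.745, 0.002, 0.002]
force: [1.6, -2.0, 2.3]
opening: 0.126
gripper_force: 33.4
```

View pics/s2.png

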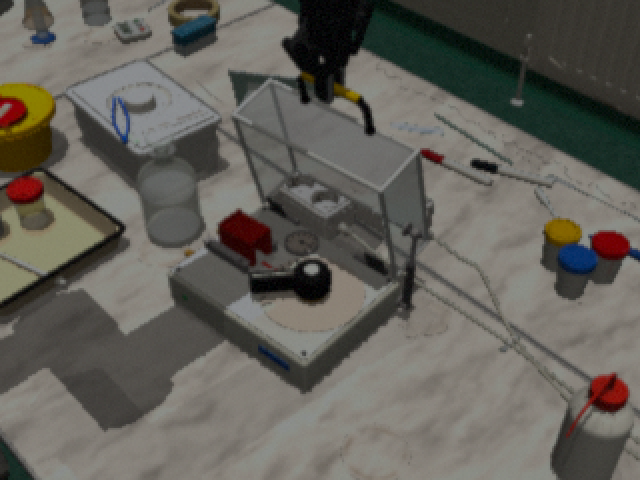

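The crop shows the hood held at about 75°, past the dead point, with the handle at (335,90). The bottles are undisturbed. Next I release it.

```bash
python3 -m handwheel '[[0,0,0,0,0,0,50],[0,0,0,0,0,0,50],[0,0,0,0,0,0,50],[0,0,0,0,0,-2,50],[0,0,0,0,0,-4,50],[0,0,0,0,-1,-6,50],[0,0,0,0,-4,-6.5,50],[0,0,0,0,-8,-6.5,50],[0,0,0,0,-11,-6.5,50],[0,0,0,0,-14,-6.5,50],[0,0,0,0,-17,-6.5,50],[0,0,0,0,-17,-6.5,50]]'; python3 - <<'E'
from h import *; from station import bot
s=bot.state(); c=bot.read_camera('wrist'); np.savez('w3.npz',**c,pos=s['position'],q=s['orientation']); cv2.imwrite('pics/w3.png',c['color'][:,:,::-1])
c=bot.read_camera('top'); np.savez('top3.npz',**c)
E
```

```text
t: 4.78
position: [0.5271, 0.0361, 0.3365]
orientation: [0.667, 0.745, -0.002, -0.003]
force: [0.4, 0.3, -0.1]
opening: 0.496
gripper_force: 0.0
```

View pics/w3.png

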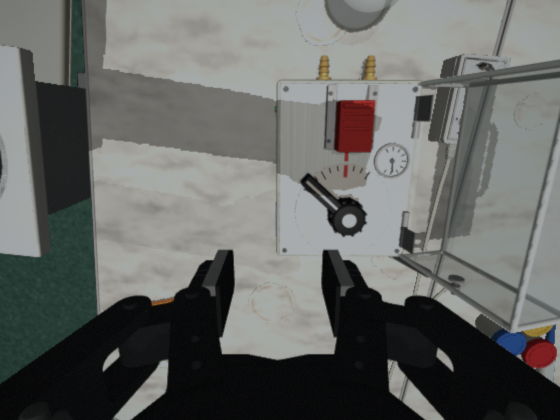

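The wrist view shows the hood open at the right. The panel's left edge is at column 277, and the hub cap is at (348,221). The lever nose is at (306,179), the red mark at (346,165), and the lock spans (334–375, 98–152).

```bash
cat >> h.py <<'E'
def wT(c,pos,q):
    T=np.eye(4);T[:3,:3]=Ro.from_quat(q).as_matrix();T[:3,3]=pos; return T@c['mount']
def planes(c,T,z):
    h,w=c['color'].shape[:2]; u,v=np.meshgrid(np.arange(w),np.arange(h))
    d=np.stack([(u-c['cx'])/c['fx'],(v-c['cy'])/c['fy'],np.ones_like(u,float)],-1)@T[:3,:3].T
    return T[:3,3]+d*((z-T[2,3])/d[...,2])[...,None]
def loc(P):
    d=np.asarray(P)-ORG; return np.stack([d@XS,d@YS],-1)*1000
def lever(c,T,hub=(0,-50),thr=60,z=.098,r=(34,70)):
    V=hsv(c)[...,2]; L=loc(planes(c,T,z))-np.array(hub); R=np.hypot(L[...,0],L[...,1]); A=np.degrees(np.arctan2(L[...,0],L[...,1]))
    m=(V<thr)&(R>r[0])&(R<r[1])&(A>-80)&(A<50)
    n,lab,st,_=cv2.connectedComponentsWithStats(m.astype(np.uint8)); k=1+np.argmax(st[1:,4]); m=lab==k
    # middle line of the arm: mean of angle per ring
    rr=np.arange(r[0],r[1],4); mid=[(A[m&(R>=a)&(R<a+4)].min()+A[m&(R>=a)&(R<a+4)].max())/2 for a in rr if (m&(R>=a)&(R<a+4)).any()]
    P=L[m]; vx,vy,x0,y0=cv2.fitLine(P.astype(np.float32),cv2.DIST_HUBER,0,.01,.01).ravel()
    if vy<0: vx,vy=-vx,-vy
    return dict(n=int(m.sum()),mean=round(float(A[m].mean()),2),mid=round(float(np.mean(mid)),2),line=round(float(np.degrees(np.arctan2(vx,vy))),2),off=round(float(x0*vy-y0*vx),2))
E
cat > look.py <<'E'
from h import *
def screws(c,T):
    pass
def report(c,T):
    H=hsv(c); L=loc(planes(c,T,.101)); V=H[...,2]
    r=np.hypot(L[...,0],L[...,1]+50)
    cap=(V>110)&(H[...,1]<60)&(r<14); print('cap',L[cap].mean(0).round(1) if cap.any() else None,cap.sum())
    red=((H[...,0]<8)|(H[...,0]>172))&(H[...,1]>110)
    Lt=loc(planes(c,T,.106)); m=red&(abs(Lt[...,0])<35)&(Lt[...,1]>-25)&(Lt[...,1]<125)
    n,lab,st,_=cv2.connectedComponentsWithStats(m.astype(np.uint8)); k=1+np.argmax(st[1:,4]); b=Lt[lab==k]
    print('lock @106 x',np.percentile(b[:,0],[1,99]).round(1),'y',np.percentile(b[:,1],[1,99]).round(1))
    Lm=loc(planes(c,T,.060)); m2=red&(abs(Lm[...,0])<12)&(Lm[...,1]>15)&(Lm[...,1]<45)&(lab!=k)
    if m2.any(): print('mark @60',Lm[m2].mean(0).round(1),m2.sum())
    print('lever',lever(c,T))
E
python3 - <<'E'
from look import *
c=dict(np.load('w3.npz')); T=wT(c,c['pos'],c['q']); print('wrist'); report(c,T)
for uv in((286,90),(416,90),(286,250)): print(uv,loc(plane(c,uv,.06,T)).round(1))
t=dict(np.load('top3.npz')); print('top'); report(t,t['T'])
# two-view height of the hub cap
def capuv(c,T):
    H=hsv(c);L=loc(planes(c,T,.101));m=(H[...,2]>110)&(H[...,1]<60)&(np.hypot(L[...,0],L[...,1]+50)<14);v,u=np.nonzero(m);return u.mean(),v.mean()
try: print(tri(ray(c,capuv(c,T),T),ray(t,capuv(t,t['T']))))
except Exception as e: print(e)
E
```

```text
wrist
cap [  1.6 -50.1] 156
lock @106 x [-21.2  20.2] y [32.9 91.5]
lever {'n': 159, 'mean': -39.84, 'mid': -39.67, 'line': -48.22, 'off': 7.39}
(286, 90) [-77.4 106.6]
(416, 90) [ 83.6 106.6]
(286, 250) [ -75.6 -108.1]
top
cap [  0. -51.] 45Traceback (most recent call last):
  File "<stdin>", line 4, in <module>
  File "look.py", line 10, in report
    n,lab,st,_=cv2.connectedComponentsWithStats(m.astype(np.uint8)); k=1+np.argmax(st[1:,4]); b=Lt[lab==k]
                                                                         ~~~~~~~~~^^^^^^^^^^
    return _wrapfunc(a, 'argmax', axis=axis, out=out, **kwds)
    return bound(*args, **kwds)
ValueError: attempt to get argmax of an empty sequence
```

```bash
python3 - <<'E'
from h import *; from station import bot
s=bot.state(); print(s['position'],s['qpos'][5])
a=np.radians(-50); r=58
for z in(150,72): print(row(W(r*np.sin(a),-50+r*np.cos(a),z),down(YAW-a),s))
E
```

```text
[0.53286095 0.03599734 0.33716185] 1.4081559880152905
[-0.000e+00 -1.000e-03 -8.720e-01 -1.530e+00  3.650e+00  1.871e+01]
[-0.000e+00 -1.000e-03 -8.720e-01 -1.530e+00  3.650e+00  2.651e+01]
```

```bash
python3 -m handwheel '[[0,0,-0.87,-1.5,3.6,3,50],[0,0,-0.87,-1.5,3.6,6,50],[0,0,-0.87,-1.5,3.6,9,50],[0,0,-0.87,-1.5,3.6,12,50],[0,0,-0.87,-1.5,3.6,15,50],[0,0,-0.87,-1.5,3.6,17,50],[0,0,-0.87,-1.5,3.6,18.7,50],[0,0,-0.87,-1.5,3.6,18.7,50],[0,0,-0.87,-1.5,3.6,18.7,50],[0,0,-0.87,-1.5,3.6,18.7,50]]'; python3 - <<'E'
from look import *; from station import bot
s=bot.state(); c=bot.read_camera('wrist'); T=wT(c,s['position'],s['orientation']); np.savez('w4.npz',**c,pos=s['position'],q=s['orientation']); cv2.imwrite('pics/w4.png',c['color'][:,:,::-1])
a=np.radians(-50); r=58
print(row(W(r*np.sin(a),-50+r*np.cos(a),72),down(YAW-a),s))
try: report(c,T)
except Exception as e: print(e)
E
```

```text
t: 5.72
position: [0.5737, 0.0249, 0.1508]
orientation: [0.292, 0.956, 0.0, 0.001]
force: [0.0, -0.3, 0.5]
opening: 0.5
gripper_force: 0.0
[ 1.00e-03  2.00e-03 -5.00e-03  2.60e-01 -1.70e-01  7.88e+00]
cap [  1.  -50.2] 451
lock @106 x [-28.4  19. ] y [30.1 91.8]
lever {'n': 2512, 'mean': 25.05, 'mid': 25.45, 'line': -81.93, 'off': 48.97}
```

View pics/w4.png

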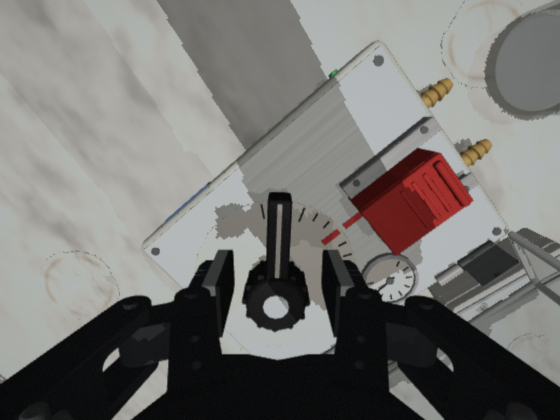

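The close wrist view shows the arm running straight from the hub (274,305) to the nose (280,195), midway between the pads (225 and 335). I'll descend and grip it.

```bash
python3 -m handwheel '[[0,0,0,0.2,-0.1,3,50],[0,0,0,0.2,-0.1,6,50],[0,0,0,0.2,-0.1,7.9,50],[0,0,0,0.2,-0.1,7.9,50],[0,0,0,0.2,-0.1,7.9,0],[0,0,0,0.2,-0.1,7.9,0],[0,0,0,0.2,-0.1,7.9,0],[0,0,0,0.2,-0.1,7.9,0]]' 40; python3 - <<'E'
from h import *; from station import bot
s=bot.state(); print(loc(s['position']), np.degrees(Ro.from_quat(s['orientation']).as_matrix()[:2,1]@np.array([[1,0],[0,1]])))
E
```

```text
t: 6.43
position: [0.5718, 0.025, 0.073]
orientation: [0.291, 0.957, 0.0, 0.002]
force: [-1.5, 0.6, 4.2]
opening: 0.181
gripper_force: 43.5
[-43.39571169 -12.79109506] [31.88825799 47.60182489]
```

```bash
python3 -m handwheel '[[0,0,0.122,-0.04,0.71,0,0],[0,0,0.244,-0.17,1.4,0,0],[0,0,0.367,-0.39,2.08,0,0],[0,0,0.489,-0.68,2.72,0,0],[0,0,0.611,-1.05,3.33,0,0],[0,0,0.733,-1.49,3.88,0,0],[0,0,0.855,-2.0,4.38,0,0],[0,0,0.977,-2.56,4.81,0,0],[0,0,1.082,-3.08,5.12,0,0],[0,0,1.082,-3.08,5.12,0,0],[0,0,1.082,-3.08,5.12,0,0]]'; python3 - <<'E'
from h import *; from station import bot
s=bot.state(); p=loc(s['position']); print(p, 'pos angle',np.degrees(np.arctan2(p[0],p[1]+50)))
y=Ro.from_quat(s['orientation']).as_matrix()[:,1]; print('tool ang',np.degrees(YAW-np.arctan2(y[1],y[0])))
E
```

```text
t: 7.35
position: [0.6253, 0.0501, 0.0729]
orientation: [0.742, 0.671, 0.001, 0.001]
force: [-1.5, -0.9, 5.2]
opening: 0.175
gripper_force: 43.8
[12.52213545  6.30496086] pos angle 12.538428749275944
tool ang 12.103644820268782
```

```bash
python3 -m handwheel '[[0,0,0,0,0,0,45],[0,0,0,0,0,0,45],[0,0,0,0,0,0,45],[0,0,0,0,0,-2,45],[0,0,0,0,0,-5,45],[0,0,0,0,0,-8,45],[0,0,0,0,0,-8,45],[0,0,0,0,0,-8,45]]'; python3 - <<'E'
from look import *; from station import bot
s=bot.state(); c=bot.read_camera('wrist'); T=wT(c,s['position'],s['orientation']); np.savez('w5.npz',**c,pos=s['position'],q=s['orientation']); cv2.imwrite('pics/w5.png',c['color'][:,:,::-1])
print(loc(s['position'])); report(c,T)
E
```

```text
t: 8.02
position: [0.6265, 0.0507, 0.1534]
orientation: [0.742, 0.671, 0.002, 0.002]
force: [-0.1, -0.4, -0.3]
opening: 0.447
gripper_force: 0.0
[13.8481768   6.74446006]
cap [  0.7 -49.8] 456
lock @106 x [-17.5  20.7] y [36.1 92. ]
lever {'n': 1826, 'mean': -57.32, 'mid': -59.35, 'line': 57.56, 'off': -43.08}
```

View pics/w5.png

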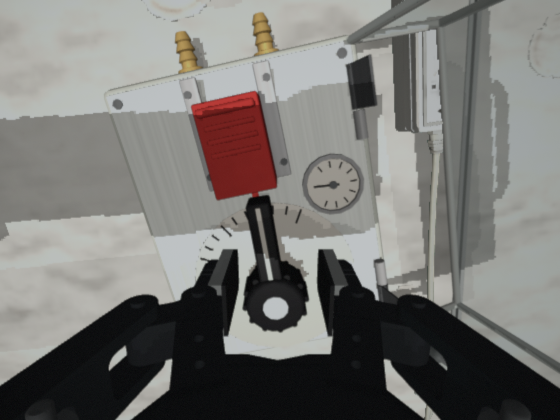

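The view shows the hub cap at (275,307), the nose tip at (259,200) and the lock front at about (246,192). The lever sits a few degrees short of the lock's line. I'll measure it with a narrower mask.

```bash
cat > arm.py <<'E'
from look import *
def edges(c,T,amax=16,thr=70,cap=None):
    H=hsv(c);V=H[...,2]; L1=loc(planes(c,T,.101)); cm=(V>110)&(H[...,1]<60)&(np.hypot(L1[...,0],L1[...,1]+50)<10); cap=L1[cm].mean(0)
    L=loc(planes(c,T,.098))-cap; out=[]
    m=cv2.morphologyEx(((V<thr)&(H[...,1]<255)).astype(np.uint8),cv2.MORPH_CLOSE,np.ones((9,9)))>0
    for y in range(36,72,3):
        k=m&(abs(L[...,1]-y)<1.2)&(abs(L[...,0])<y*np.tan(np.radians(amax)))
        if k.sum()>3: x=L[...,0][k]; out.append((y,x.min(),x.max()))
    o=np.array(out); w=o[:,2]-o[:,1]; mid=(o[:,1]+o[:,2])/2; ok=abs(w-16)<3
    print('cap',cap.round(1)); print('w',w.round(1)); print('mid',mid.round(1))
    if ok.sum()>2: p=np.polyfit(o[ok,0],mid[ok],1); print('slope deg',np.degrees(np.arctan(p[0])).round(2),'ic',p[1].round(2),'via cap deg',np.degrees(np.arctan(mid[ok]/o[ok,0])).mean().round(2))
    red=((H[...,0]<8)|(H[...,0]>172))&(H[...,1]>110)
    Lt=loc(planes(c,T,.106))-cap; r=[]
    for y in np.arange(95,140,5):
        k=red&(abs(Lt[...,1]-y)<1.5)&(abs(Lt[...,0])<35)
        if k.any(): x=Lt[...,0][k]; r.append((y,x.min().round(1),x.max().round(1),((x.min()+x.max())/2).round(1)))
    print('lock',[tuple(float(v) for v in q) for q in r])
E
python3 - <<'E'
from arm import *
c=dict(np.load('w5.npz')); edges(c,wT(c,c['pos'],c['q']))
E
```

```text
cap [  0.7 -49.8]
w [15.8 16.2 16.1 15.9 16.2 15.9 16.  16.  16.4 16.6 25.7 27.5]
mid [ 2.1  3.   3.1  3.2  3.5  3.7  3.8  3.8  4.   4.1  0.2 -0. ]
slope deg 3.48 ic 0.42 via cap deg 3.97
lock [(95.0, -18.6, 20.3, 0.8), (100.0, -18.8, 20.3, 0.7), (105.0, -18.5, 20.4, 0.9), (110.0, -18.6, 20.4, 0.9), (115.0, -18.6, 20.4, 0.9), (120.0, -18.6, 20.4, 0.9), (125.0, -18.5, 20.4, 0.9), (130.0, -18.5, 20.5, 1.0), (135.0, -18.5, 20.4, 1.0)]
```

The lever is about 3.4° past the lock's line. I'll close the fingers on it at about −2.6°, which pushes it back with an allowance for springback.

```bash
python3 - <<'E'
from h import *; from station import bot
s=bot.state(); a=np.radians(-2.6)
for z in(150,73): print(row(W(.5+58*np.sin(a),-50+58*np.cos(a),z),down(YAW-a),s))
E
```

```text
[ 0.003 -0.    -0.257 -0.21  -1.44   0.14 ]
[ 3.00e-03 -0.00e+00 -2.57e-01 -2.10e-01 -1.46e+00  7.84e+00]
```

```bash
python3 -m handwheel '[[0,0,-0.257,-0.2,-1.5,0,45],[0,0,-0.257,-0.2,-1.5,0,45],[0,0,-0.257,-0.2,-1.5,3,45],[0,0,-0.257,-0.2,-1.5,6,45],[0,0,-0.257,-0.2,-1.5,7.8,45],[0,0,-0.257,-0.2,-1.5,7.8,45],[0,0,-0.257,-0.2,-1.5,7.8,0],[0,0,-0.257,-0.2,-1.5,7.8,0],[0,0,-0.257,-0.2,-1.5,7.8,0],[0,0,-0.257,-0.2,-1.5,7.8,0],[0,0,-0.257,-0.2,-1.5,7.8,0]]'; python3 - <<'E'
from h import *; from station import bot
s=bot.state(); p=loc(s['position']); print(p, 'pos angle',np.degrees(np.arctan2(p[0]-.5,p[1]+50)))
y=Ro.from_quat(s['orientation']).as_matrix()[:,1]; print('tool ang',np.degrees(YAW-np.arctan2(y[1],y[0])))
E
python3 -m handwheel '[[0,0,0,0,0,0,45],[0,0,0,0,0,0,45],[0,0,0,0,0,0,45],[0,0,0,0,0,-2,45],[0,0,0,0,0,-5,45],[0,0,0,0,0,-8,45],[0,0,0,0,0,-8,45],[0,0,0,0,0,-8,45]]'; python3 - <<'E'
from arm import *; from station import bot
s=bot.state(); c=bot.read_camera('wrist'); T=wT(c,s['position'],s['orientation']); np.savez('w6.npz',**c,pos=s['position'],q=s['orientation'])
edges(c,T); print(loc(s['position']))
E
```

```text
t: 8.98
position: [0.6101, 0.0505, 0.0733]
orientation: [0.65, 0.76, 0.001, 0.001]
force: [4.5, 1.1, -8.0]
opening: 0.174
gripper_force: 41.9
[-2.4518587   8.32668315] pos angle -2.8972137980549713
tool ang -2.6103827576272884
t: 9.65
position: [0.6106, 0.0498, 0.1557]
orientation: [0.65, 0.76, 0.002, 0.002]
force: [-0.0, -0.2, -0.5]
opening: 0.451
gripper_force: 0.0
cap [  0.7 -49.8]
w [15.2 15.1 15.1 14.4 15.  15.5 14.9 15.5 15.4 15.3 33.8 36.8]
mid [ 1.4  1.3  1.8  2.   2.2  2.4  2.5  2.7  2.6  3.1 -1.1 -0.9]
slope deg 3.51 ic -0.85 via cap deg 2.49
lock [(95.0, -18.8, 19.2, 0.2), (100.0, -18.9, 18.9, 0.0), (105.0, -18.4, 19.1, 0.4), (110.0, -18.5, 19.2, 0.3), (115.0, -18.6, 18.9, 0.2), (120.0, -18.8, 19.1, 0.2), (125.0, -18.8, 19.2, 0.2), (130.0, -18.5, 19.3, 0.4), (135.0, -18.6, 19.1, 0.3)]
[-2.05122274  7.63205603]
```

Pushed back, the lever gave about 5.5° and now sits about 2.9° past the mark. I'll repeat the push to −5.4°.

```bash
python3 - <<'E'
from h import *; from station import bot
s=bot.state(); a=np.radians(-5.4)
for z in(150,73): print(row(W(.5+58*np.sin(a),-50+58*np.cos(a),z),down(YAW-a),s))
E
```

```text
[ 0.002  0.001 -0.049 -0.    -0.16   0.38 ]
[ 2.00e-03  1.00e-03 -4.90e-02  0.00e+00 -1.70e-01  8.08e+00]
```

```bash
python3 -m handwheel '[[0,0,-0.049,0,-0.2,3,45],[0,0,-0.049,0,-0.2,6,45],[0,0,-0.049,0,-0.2,8,45],[0,0,-0.049,0,-0.2,8,45],[0,0,-0.049,0,-0.2,8,0],[0,0,-0.049,0,-0.2,8,0],[0,0,-0.049,0,-0.2,8,0],[0,0,-0.049,0,-0.2,8,0],[0,0,-0.049,0,-0.2,8,0]]'; python3 - <<'E'
from h import *; from station import bot
s=bot.state(); p=loc(s['position']); print(p, 'pos angle',np.degrees(np.arctan2(p[0]-.5,p[1]+50)))
y=Ro.from_quat(s['orientation']).as_matrix()[:,1]; print('tool ang',np.degrees(YAW-np.arctan2(y[1],y[0])))
E
python3 -m handwheel '[[0,0,0,0,0,0,45],[0,0,0,0,0,0,45],[0,0,0,0,0,0,45],[0,0,0,0,0,-2,45],[0,0,0,0,0,-5,45],[0,0,0,0,0,-8,45],[0,0,0,0,0,-8,45],[0,0,0,0,0,-8,45],[0,0,0,0,0,-8,45]]'; python3 - <<'E'
from arm import *; from station import bot
s=bot.state(); c=bot.read_camera('wrist'); T=wT(c,s['position'],s['orientation']); np.savez('w7.npz',**c,pos=s['position'],q=s['orientation'])
edges(c,T); edges(c,T,12); print(loc(s['position']))
E
```

```text
t: 10.45
position: [0.6077, 0.0502, 0.0733]
orientation: [0.631, 0.776, 0.001, 0.0]
force: [4.8, 1.8, -6.9]
opening: 0.179
gripper_force: 41.2
[-4.94598789  8.33592564] pos angle -5.333426131196991
tool ang -5.416063852051068
t: 11.2
position: [0.6066, 0.0495, 0.1527]
orientation: [0.631, 0.776, -0.0, 0.0]
force: [-0.4, -0.3, 0.5]
opening: 0.45
gripper_force: 0.0
cap [  0.8 -49.9]
w [16.5 15.8 15.  15.  14.9 15.5 16.  15.9 16.  16.  34.1 35.9]
mid [ 0.2  0.2  0.2 -0.1  0.2  0.3  0.2  0.1  0.3  0.  -1.6 -1.6]
slope deg 0.04 ic 0.12 via cap deg 0.19
lock [(95.0, -18.8, 19.1, 0.2), (100.0, -18.6, 19.4, 0.4), (105.0, -18.9, 19.2, 0.1), (110.0, -18.8, 19.3, 0.2), (115.0, -18.7, 19.3, 0.3), (120.0, -18.9, 19.2, 0.2), (125.0, -18.9, 19.1, 0.1), (130.0, -18.8, 19.3, 0.2), (135.0, -18.7, 19.3, 0.3)]
cap [  0.8 -49.9]
w [15.1 15.8 15.  15.  14.9 15.5 16.  15.9 16.  16.  16.6 19.1]
mid [ 0.   0.2  0.2 -0.1  0.2  0.3  0.2  0.1  0.3  0.   0.1 -1.6]
slope deg 0.04 ic 0.1 via cap deg 0.16
lock [(95.0, -18.8, 19.1, 0.2), (100.0, -18.6, 19.4, 0.4), (105.0, -18.9, 19.2, 0.1), (110.0, -18.8, 19.3, 0.2), (115.0, -18.7, 19.3, 0.3), (120.0, -18.9, 19.2, 0.2), (125.0, -18.9, 19.1, 0.1), (130.0, -18.8, 19.3, 0.2), (135.0, -18.7, 19.3, 0.3)]
[-6.04758039  7.78620178]
```

The lever is now within 0.3° of the lock's line. Before pushing the lock, I'll check the clearance to the bottle.

```bash
python3 - <<'E'
from arm import *; from station import bot
t=dict(np.load('top3.npz'))
for z in(0,.08,.16): print(z,'bottle',loc(plane(t,(160,202),z)).round(0))
s0=dict(np.load('scene0.npz')); print('neck tri',tri(ray(t,(162,203)),ray(s0,(294/1.4,190/1.4))), 'base scene',loc(plane(s0,(300/1.4,252/1.4),0)))
c=dict(np.load('w7.npz')); T=wT(c,c['pos'],c['q']); H=hsv(c); red=((H[...,0]<8)|(H[...,0]>172))&(H[...,1]>110); L=loc(planes(c,T,.106)); m=red&(abs(L[...,0])<8)&(L[...,1]>30)&(L[...,1]<125); print('lock y@106',np.percentile(L[m][:,1],[.5,99.5]))
s=bot.state(); print(s['position'],s['qpos'].round(2))
for y,z in((122,150),(122,86),(66,86)): print(row(W(.8,y,z),down(YAW),s))
E
```

```text
0 bottle [ 15. 237.]
0.08 bottle [  6. 215.]
0.16 bottle [ -4. 194.]
neck tri (array([0.58282706, 0.23097958, 0.16507126]), np.float64(0.007180686894073251)) base scene [ -8.35732318 212.67948377]
lock y@106 [34.0778321  92.38073408]
[0.60600425 0.04961372 0.15184222] [-0.02  0.48  0.03  1.12 -0.    1.34]
[-2.000e-03 -0.000e+00  9.400e-02  1.129e+01  1.820e+00  1.800e-01]
[-2.000e-03 -0.000e+00  9.400e-02  1.129e+01  1.830e+00  6.580e+00]
[-2.00e-03 -0.00e+00  9.40e-02  5.71e+00  1.30e+00  6.58e+00]
```

```bash
python3 -m handwheel '[[0,0,0.094,3.5,0.5,0,0],[0,0,0.094,7,1,0,0],[0,0,0.094,10,1.5,0,0],[0,0,0.094,11.3,1.8,0,0],[0,0,0.094,11.3,1.8,0,0],[0,0,0.094,11.3,1.8,2.5,0],[0,0,0.094,11.3,1.8,5,0],[0,0,0.094,11.3,1.8,6.6,0],[0,0,0.094,11.3,1.8,6.6,0],[0,0,0.094,11.3,1.8,6.6,0]]'; python3 - <<'E'
from arm import *; from station import bot
s=bot.state(); print(loc(s['position']).round(1),s['opening'],row(W(.8,73,86),down(YAW),s))
E
```

```text
t: 12.08
position: [0.6001, 0.1626, 0.0852]
orientation: [0.667, 0.745, -0.002, -0.001]
force: [-0.0, -0.3, 0.6]
opening: 0.002
gripper_force: 0.0
[-1.000e-01  1.209e+02] 0.0017455966446494324 [-4.00e-03  1.00e-03 -1.00e-03 -4.79e+00  9.00e-02 -7.00e-02]
```

```bash
python3 -m handwheel '[[0,0,0,-0.7,0,0,0],[0,0,0,-1.2,0,0,0],[0,0,0,-1.6,0,0,0],[0,0,0,-2,0,0,0],[0,0,0,-2.4,0,0,0],[0,0,0,-2.8,0,0,0],[0,0,0,-3.2,0,0,0],[0,0,0,-3.6,0,0,0],[0,0,0,-4,0,0,0],[0,0,0,-4,0,0,0],[0,0,0,-4,0,0,0]]'; python3 -c "
from h import *; from station import bot
s=bot.state(); print(loc(s['position']).round(1),s['force'])"
```

```text
t: 13.0
position: [0.6056, 0.1233, 0.0863]
orientation: [0.667, 0.745, -0.001, 0.0]
force: [-0.3, 0.4, -0.9]
opening: -0.002
gripper_force: 0.0
[ 1.1 81.2] [-0.26525338  0.38537703 -0.94883453]
```

```bash
python3 -m handwheel '[[0,0,0,-0.3,0,0,0],[0,0,0,-0.6,0,0,0],[0,0,0,-0.9,0,0,0],[0,0,0,-1.1,0,0,0],[0,0,0,-1.1,0,0,0]]'; python3 - <<'E'
from h import *; from station import bot
s=bot.state(); print(loc(s['position']).round(1),s['force'])
c=bot.read_camera('wrist'); cv2.imwrite('pics/w8.png',c['color'][:,:,::-1])
E
```

```text
t: 13.42
position: [0.6064, 0.1146, 0.0863]
orientation: [0.667, 0.745, 0.001, -0.002]
force: [-0.8, 6.9, 0.8]
opening: 0.002
gripper_force: 3.4
[ 0.9 72.5] [-0.75567496  6.94247169  0.84438377]
```

View pics/w8.png

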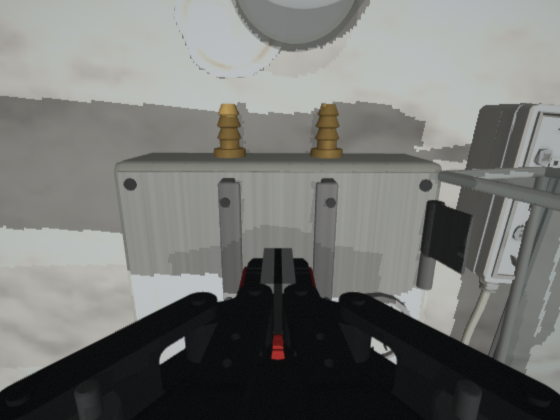

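The view shows the fingers against the lock (its red edges at about (245,275) and (310,275)), with the rails behind it clear. The force is 7 N and rising. I'll push on to confirm the stop.

```bash
python3 -m handwheel '[[0,0,0,-0.2,0,0,0],[0,0,0,-0.4,0,0,0],[0,0,0,-0.6,0,0,0],[0,0,0,-0.6,0,0,0]]'; python3 -c "
from h import *; from station import bot
s=bot.state(); print(loc(s['position']).round(1),s['force'])"
```

```text
t: 13.8
position: [0.6064, 0.1144, 0.0864]
orientation: [0.665, 0.747, 0.005, -0.006]
force: [-2.8, 21.6, 0.9]
opening: -0.004
gripper_force: 10.7
[ 0.9 72.2] [-2.77938199 21.61181759  0.90099174]
```

```bash
python3 -m handwheel '[[0,0,0,1,0,0,0],[0,0,0,2.5,0,0,0],[0,0,0,2.5,0,-3,0],[0,0,0,2.5,0,-7,0],[0,0,0,2.5,0,-11,0],[0,0,0,0,-2,-14,0],[0,0,0,-3,-5,-16,0],[0,0,0,-5,-8,-16,0],[0,0,0,-5,-10,-16,0],[0,0,0,-5,-10,-16,0],[0,0,0,-5,-10,-16,0]]'; python3 - <<'E'
from arm import *; from station import bot
s=bot.state(); c=bot.read_camera('wrist'); T=wT(c,s['position'],s['orientation']); t=bot.read_camera('scene')
L=loc(planes(c,T,.106)); H=hsv(c); red=((H[...,0]<8)|(H[...,0]>172))&(H[...,1]>110); m=red&(abs(L[...,0])<8)&(L[...,1]>-25)&(L[...,1]<125); print('lock y',np.percentile(L[m][:,1],[.5,99.5]))
a=cv2.resize(c['color'],(400,300)); b=t['color'][60:300,130:450]; b=cv2.resize(b,(400,300)); cv2.imwrite('pics/fin.png',np.hstack([a,b])[:,:,::-1])
E
```

```text
t: 14.72
position: [0.5133, 0.046, 0.2471]
orientation: [0.667, 0.745, -0.0, 0.001]
force: [-0.1, -0.8, -0.5]
opening: -0.0
gripper_force: 0.0
lock y [ 4.70453587 64.02517862]
```

View pics/fin.png

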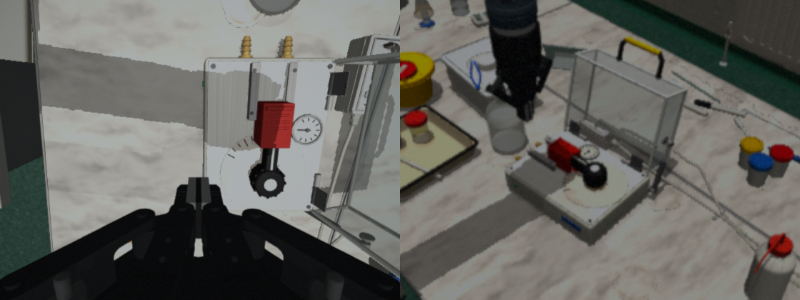

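The left half shows the red lock at (273,125) over the lever nose, with the hub at (268,183). The right half shows the hood fully open with its handle at (640,48), the bottles standing, and the arm clear of everything. Lock y runs 4.7–64 mm, against 4–62 mm expected when home. I'm handing it in.

```bash
python3 -c "
from station import bot
print(bot.sign_off())"
```

```text
the job is handed in; nothing more can be done
None
```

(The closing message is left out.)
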